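Build up the hose fitting kit: collars on the post, clean fitting held in tongs

TASK

Make up the hose fitting kit on the stand: thread the wide spacer collar and then the narrow one down the stand's post, both fully home. Then take the spring tongs by the black sleeves of their arms, close them on the clean brass hose fitting (never touching it with the gripper or knocking it over), lift it, and finish while holding it in the tongs, upright, clear above the tip of the post and in line with it; do not put it down or let go. Leave the other parts where they are.

Things in the scene. Friction and masses are not known exactly. Their poses are not given: they have to be found in the camera images.
- tongs: U-shaped spring tongs of steel strip lying flat on the table: loose, 0.12 kg, 203 mm long, 26 mm high (jaws 30), 70 mm over the open jaws. Origin: hinge axis, centre of the rounded closed end, at the underside; z up, x towards the jaws, y to the left arm. The frame is the left arm's: open, x is the middle line; closed by q, the middle line lies q/2 counter-clockwise of x.
- tongs_jaw (a joint): closing angle of the tongs: 0 open (59 mm between the jaw faces), about 0.18 closed on the fitting (28 mm, arms parallel), 0.32 fully shut (5 mm). A spring opens the tongs: it takes about 4 N at the sleeves to begin closing, 9 N at 0.18; they follow the fingers back open when these part.
- grip_left (a point): middle of the outer face of the left arm's black plastic grip sleeve (60 mm long, 24 mm high), 85 mm from the hinge, 13 mm above the tongs' underside. The two sleeves measure 59 mm over their outer faces when open, 44 mm when the jaws hold the fitting.
- grip_right (a point): the same on the right arm
- jaw_left (a point): middle of the inner face of the left jaw, 170 mm from the hinge, 15 mm above the tongs' underside. Jaws 32 mm long, 30 mm high, flat with a 3 mm inward lip at each end.
- jaw_right (a point): the same on the right jaw
- fitting: brass hose fitting, 0.11 kg, standing upright on the table; 46 mm high; origin at the centre of its underside, z up. Its widest part is a nut, 28 mm across and 18 to 32 mm above its underside, where the tongs hold it; 24 mm across below, with a ribbed neck of 22 mm above.
- coupling: flanged steel coupling, spool shaped, 52 mm diameter, 50 mm high, standing on the table; leave it alone. Origin at the centre of its underside. Fitting and coupling may stand in either place.
- bearing: steel ball bearing, 40 mm diameter, 15 mm high, lying flat on the table; leave it alone. Origin at the centre of its underside.
- roll: roll of white labels standing on its end, 90 mm diameter, 60 mm high, loose, at the back right; leave it alone. Origin at the centre of its underside.
- collar_wide: wide steel spacer collar (flat ring), loose, 0.10 kg, outside 54 mm, bore 21.6 mm, 16 mm high, lying flat on the 12 mm thick stack of white paper. Origin at the centre of its underside, z along its axis. Goes on the post first.
- collar_narrow: narrow steel spacer collar, loose, 0.06 kg, outside 40 mm, bore 21.6 mm, 16 mm high, lying flat on the paper stack. Origin at the centre of its underside, z along its axis. Goes on second, on top of the wide one. The two may lie in either place.
- stand: kit stand, fixed on the table at the left: square aluminium plate 80 x 80 mm, 12 mm thick, with an upright steel post of 18 mm diameter in its middle, 45 mm high above the plate, its last 5 mm tapered. Origin at the centre of its underside.
- seat (a point): foot of the post, level with the top of the plate (12 mm above the table), where the underside of the wide collar comes to rest
- post_tip (a point): tip of the post, 57 mm above the table

How it is judged:
By the outcome, as a careful person would: the job done as asked, in the order asked, and still so for the second after the job is handed in, while the arm keeps its last pose, push and grip.
It also fails if it takes over 72 s, if anything falls off the work surface, if the arm or the gripper's body presses on something with over 40 N, if the wrist force passes 120 N, or if a joint passes its speed limit or range.

ROBOT

A 6-joint arm with a two-finger parallel gripper is mounted at the origin on a cart in front of the work surface, level with it; the furniture and walls round the work are solid. World frame = base frame: x ahead of the robot, y to its left, z up, the work surface at z = 0. Lengths are in m, angles in rad, forces in N, time in s.
With the tool pointing down it reaches from about 0.375 to 0.9 m from the base axis. Payload 3.1 kg.
Tool frame: the origin (TCP) lies at the very end of the fingers, on their centre line; the grasp point (between the pads) lies 19 mm behind it (robot.tcp_to_grasp is the distance from the TCP to the grasp point, in m); z points along the fingers, y is the line along which they close (so a half turn about z gives the same grasp; the last joint's range is limited). The gripper opens to 85 mm and grips with 20 to 120 N. Pads are 22 mm wide; open, the fingers measure 114 mm over their backs; the gripper's body (76 mm by 85 mm) begins 54 mm behind the grasp point. The pads swing forward as they close: fully open they stand 13 mm farther back than shut.
Start: joints at [-1.337, 0.527, 1.433, -0, 1.181, -0.178], TCP at [0.25, -0.573, 0.231] pointing down, gripper open.
Joint ranges: [-3.08, 3.08], [-0.75, 2.2], [0.22, 2.44], [-1.43, 4.57], [0, 2.65], [-2.85, 2.85]. Speed limits (rad/s): [2.79, 2.79, 3.14, 3.14, 3.14, 3.14].

INTERFACE

Orientations are given as a unit quaternion [w, x, y, z].
In Python, from station import robot, optics, workorder gives the robot as it stands (robot), with the cameras (optics) and the job (workorder).
- The arm moves only by the shell command python3 jog.py 'ROWS'. ROWS is a JSON list of rows, 1 to 5 of them, each of 5 numbers: the finger opening in m, then dx, dy, dz in m, then a turn about the tool's z in rad; each row shifts and turns the commanded pose from where the row before left it, along the tool's axes as they then stand; what a row does not reach is not made up. A row lasts 1/12 s, in which the tool goes at most 0.0417 m and 0.125 rad, less where a joint would pass 70% of its speed; a pose out of reach is approached as far as the arm can. The fingers move at their own pace and stop on an object; the grip force is fixed at half the most. Time passes only in rows, so rows that do not move let the fingers close. It prints the time, the measured TCP pose, the force, the opening and the grip force at its end.
- robot.observe(): the state, without advancing time (a new reading comes with each control period).
- optics.camera(name): name is "scene" or "top" or "wrist"; returns the picture (420x560x3 uint8, red, green, blue); there is no depth.
- optics.get_calibration(name): a dict with "intrinsics" (3x3 intrinsics, pixels), "R" (3x3) and "t" (3): a world point X has camera coordinates R X + t. Camera axes: x right, y down, z forward; pixel columns grow to the right and rows downward; lengths in m; the calibration is good to about 2 mm. A picture is of the moment at which its call begins: read the wrist's pose just before it. get_calibration takes no time and is no camera call; for the wrist camera it gives the pose at the moment of the call.
- workorder.hand_in(): hands the job in; it is judged then, once.
The state is a dict: "time": time; "joint_positions": joint angles; "joint_vel": joint speeds; "effort": joint torques, N m; "ee_pos": TCP position; "eef_rot": TCP orientation; "contact_force": force on the tool from outside, world axes, zero at the start; "ft_torque": the same for the moment, N m; "width": finger opening in m; "finger_force": force on a finger pad.
Only numpy, scipy, OpenCV 4.12 (cv2) and the standard library are available. Lean on these libraries where they do the work, as an engineer would, in place of code of your own. Each camera call takes 0.05 s, during which the arm holds its last target. There are 200 camera calls.

## Working session

There is one attempt and no reset: what is moved stays moved. The work goes in short steps, Python scripts to look and compute and a shell command to move; the robot and the scene stay as the last step left them, time stands still between calls to the robot, and variables do not carry over. Pictures are saved under pics/ and viewed, at most 10 in all, crops included, and the job is handed in when it is done.

```bash
ls; mkdir -p pics
python3 - <<'E'
from station import robot, optics, workorder
import cv2
o=robot.observe();print(o)
for n in("scene","top"):
    im=optics.camera(n);cv2.imwrite(f"pics/{n}0.png",im[:,:,::-1]);c=optics.get_calibration(n);print(n,c)
E
```

```text
jog.py
pics
station.py
{'time': 0.0, 'joint_positions': array([-1.33750552e+00,  5.28473764e-01,  1.43389232e+00,  3.96543195e-06,
        1.18139017e+00, -1.78544404e-01]), 'joint_vel': array([ 1.82790790e-03, -7.65622361e-04, -1.34289069e-03, -7.05322982e-05,
        2.21512795e-03,  1.16567478e-03]), 'effort': array([ 2.31044596e-04, -4.42346334e+01, -1.78022754e+01, -2.50425919e-04,
        8.55421677e-03, -1.08129927e-05]), 'ee_pos': array([ 0.25001861, -0.57204125,  0.23033212]), 'eef_rot': array([-1.08144472e-03,  9.78873360e-01,  2.04464606e-01, -2.77758482e-05]), 'contact_force': array([-0.37801182,  0.02337212, -0.16885315]), 'ft_torque': array([ 0.04816779, -0.01652238, -0.00581951]), 'finger_force': 0.0, 'width': 0.08526505177735201}
scene {'intrinsics': array([[461.19947539,   0.        , 277.91200664],
       [  0.        , 461.19947539, 207.21760852],
       [  0.        ,   0.        ,   1.        ]]), 'R': array([[-0.86648192, -0.49918344, -0.00499696],
       [-0.2322882 ,  0.41202525, -0.88106605],
       [ 0.44187246, -0.76226707, -0.47296685]]), 't': array([0.53382293, 0.16357566, 1.16525731])}
top {'intrinsics': array([[390.06301537,   0.        , 287.44470772],
       [  0.        , 390.06301537, 210.25947113],
       [  0.        ,   0.        ,   1.        ]]), 'R': array([[-0.01666231, -0.99954876,  0.02499295],
       [-0.98431001,  0.01200657, -0.17603875],
       [ 0.17565924, -0.02753402, -0.98406591]]), 't': array([0.05077862, 0.55789404, 0.89116561])}
```

View pics/top0.png

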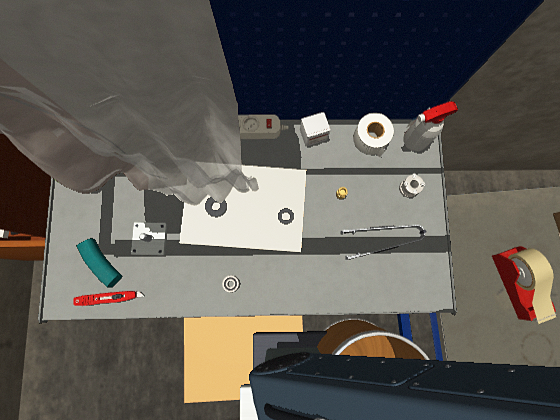

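View pics/scene0.png

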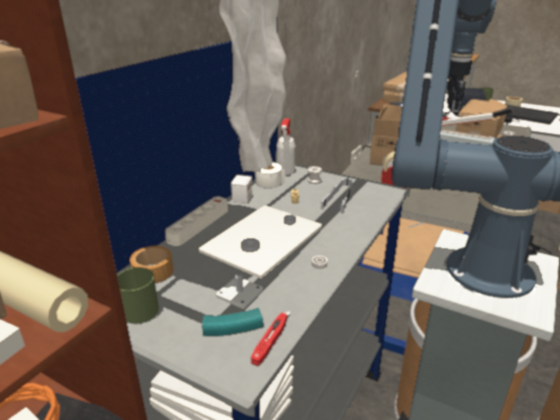

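Top view: wide collar at about (216,206), narrow (286,216), fitting (342,193), coupling (412,185). The tongs' hinge is at (423,232) with jaws at (347,232) and (347,257). The stand is at (149,237) and the bearing at (231,284). The scene view agrees with this.

```bash
cat > h.py <<'E'
from station import robot, optics, workorder
import numpy as np, cv2
from scipy.spatial.transform import Rotation as Ro
def ray(c,uv,z):
    uv=np.atleast_2d(uv).astype(float)
    d=np.c_[uv,np.ones(len(uv))]@np.linalg.inv(c["intrinsics"]).T@c["R"]
    o=-c["R"].T@c["t"]
    return o+d*((z-o[2])/d[:,2])[:,None]
def proj(c,X):
    p=(np.atleast_2d(X)@c["R"].T+c["t"])@c["intrinsics"].T
    return p[:,:2]/p[:,2:]
def Rt(): 
    q=robot.observe()["eef_rot"]; return Ro.from_quat(q[[1,2,3,0]]).as_matrix()
def totool(d): return Rt().T@np.asarray(d)
def state():
    o=robot.observe();R=Rt();print("t",round(o["time"],2),"tcp",o["ee_pos"].round(4),"y-axis",R[:,1].round(3),"z",R[:,2].round(3),"w",round(o["width"],4),"j6",o["joint_positions"][5].round(3));return o,R
E
python3 - <<'E'
from h import *
c=optics.get_calibration("top");s=optics.get_calibration("scene")
P={"wide":(216,206,.028),"narrow":(286,216,.028),"fit":(342,193,.03),"coup":(412,185,.05),"bearing":(231,284,.015),"hinge":(423,232,.026),"jawL":(347,232,.03),"jawR":(347,257,.03),"stand":(149,237,.03)}
for k,v in P.items():
    X=ray(c,v[:2],v[2])[0];print(k,X.round(3),proj(s,X).round(0))
state()
w=optics.get_calibration("wrist");print(w["intrinsics"].round(1)); R=Rt();print("cam in tool",(R.T@(-w["R"].T@w["t"]-robot.observe()["ee_pos"])).round(4)); print("cam axes in tool",(w["R"]@R).round(3))
E
```

```text
wide [0.575 0.218 0.028] [[251. 243.]]
narrow [0.548 0.046 0.028] [[290. 218.]]
fit [ 0.604 -0.094  0.03 ] [[296. 194.]]
coup [ 0.618 -0.264  0.05 ] [[315. 169.]]
bearing [0.386 0.181 0.015] [[320. 260.]]
hinge [ 0.504 -0.291  0.026] [[348. 179.]]
jawL [ 0.506 -0.103  0.03 ] [[324. 200.]]
jawR [ 0.445 -0.1    0.03 ] [[342. 205.]]
stand [0.501 0.377 0.03 ] [[240. 282.]]
t 0.1 tcp [ 0.25   -0.5721  0.2304] y-axis [ 0.4   -0.916 -0.002] z [-0.     0.002 -1.   ] w 0.0854 j6 -0.178
[[301.6   0.  279.2]
 [  0.  301.6 208.5]
 [  0.    0.    1. ]]
cam in tool [ 0.0738 -0.001  -0.1424]
cam axes in tool [[-0.001  1.     0.001]
 [-0.957 -0.001 -0.291]
 [-0.291 -0.001  0.957]]
```

```bash
python3 jog.py '[[0.085,0,0,0.02,0.103],[0.085,0,0,0.02,0.103],[0.085,0,0,0.02,0.103],[0.085,0,0,0.02,0.103],[0.085,0.0155,-0.0376,0,0]]'
for i in 1; do :; done
python3 jog.py '[[0.085,0.0155,-0.0376,0,0],[0.085,0.0155,-0.0376,0,0],[0.085,0.0155,-0.0376,0,0],[0.085,0.0155,-0.0376,0,0],[0.085,0.0155,-0.0376,0,0]]'
python3 jog.py '[[0.085,0.0155,-0.0376,0,0],[0.085,0.0155,-0.0376,0,0],[0.085,0.0155,-0.0376,0,0],[0.085,0.0155,-0.0376,0,0],[0.085,0.0155,-0.0376,0,0]]'
python3 jog.py '[[0.085,0.0155,-0.0376,0,0],[0.085,0.0155,-0.0376,0,0],[0.085,0.0155,-0.0376,0,0],[0.085,0.0155,-0.0376,0,0],[0.085,0.0155,-0.0376,0,0]]'
python3 jog.py '[[0.085,0.0155,-0.0376,0,0],[0.085,0.0155,-0.0376,0,0],[0.085,0,0,0,0],[0.085,0,0,0,0]]'
python3 - <<'E'
from h import *
state()
c=optics.get_calibration("wrist");im=optics.camera("wrist")
cv2.imwrite("pics/w1.png",im[:,:,::-1]);np.save("w1.npy",im);np.savez("w1c.npz",**c)
E
```

```text
time: 0.52
ee_pos: [0.2631, -0.5395, 0.1465]
eef_rot: [0.0, 1.0, -0.004, -0.001]
contact_force: [1.3, 0.1, 0.7]
width: 0.0845
finger_force: 0.0
time: 0.93
ee_pos: [0.3434, -0.3452, 0.151]
eef_rot: [-0.0, 1.0, -0.0, -0.0]
contact_force: [0.4, -0.0, 0.3]
width: 0.0846
finger_force: 0.0
time: 1.35
ee_pos: [0.421, -0.1572, 0.1512]
eef_rot: [-0.0, 1.0, -0.0, -0.0]
contact_force: [0.8, -0.4, 0.3]
width: 0.0848
finger_force: 0.0
time: 1.77
ee_pos: [0.4985, 0.031, 0.1512]
eef_rot: [0.0, 1.0, 0.0, -0.0]
contact_force: [0.7, -0.9, -0.3]
width: 0.0849
finger_force: 0.0
time: 2.1
ee_pos: [0.5295, 0.1061, 0.1509]
eef_rot: [0.0, 1.0, 0.002, -0.0]
contact_force: [0.5, 0.1, 0.7]
width: 0.085
finger_force: 0.0
t 2.1 tcp [0.5295 0.1061 0.1509] y-axis [ 0.005 -1.     0.   ] z [-0. -0. -1.] w 0.085 j6 1.557
```

View pics/w1.png

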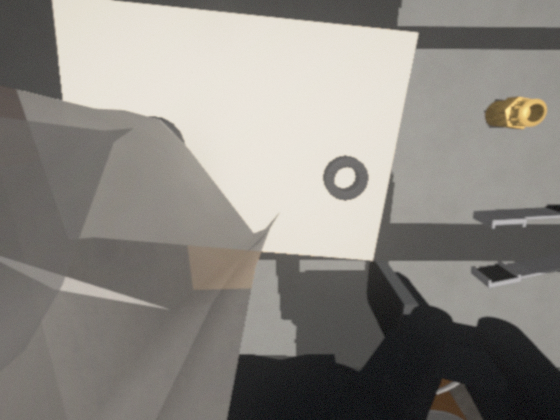

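The wrist view shows the narrow collar at (346,178), with the wide one at about (165,130) half hidden. A translucent thing covers the left half, with its lowest tip at about (278,215). I'll triangulate it before going further.

Run:
```python
from h import *
c=optics.get_calibration("top");s=optics.get_calibration("scene");w=dict(np.load("w1c.npz"))
for z in np.arange(0,.75,.075):
    X=ray(c,(256,184),z)[0];print(z.round(3),X.round(3),"scene",proj(s,X)[0].round(0),"wrist",proj(w,X)[0].round(0))
for z in np.arange(0,.3,.05): print(z, ray(w,(278,215),z)[0].round(3))
im=optics.camera("scene");cv2.imwrite("pics/s1.png",cv2.resize(im[60:340,100:460],None,fx=2.1,fy=2.1,interpolation=2)[:,:,::-1])
im=optics.camera("top");cv2.imwrite("pics/t1.png",cv2.resize(im[90:330,60:460],None,fx=2,fy=2,interpolation=2)[:,:,::-1])
```

```text
0.0 [0.637 0.121 0.   ] scene [251. 230.] wrist [265.  77.]
0.075 [0.618 0.117 0.075] scene [257. 208.] wrist [266.  93.]
0.15 [0.599 0.113 0.15 ] scene [263. 185.] wrist [267. 125.]
0.225 [0.58  0.109 0.225] scene [269. 161.] wrist [273. 215.]
0.3 [0.562 0.105 0.3  ] scene [275. 134.] wrist [ 404. 2409.]
0.375 [0.543 0.101 0.375] scene [282. 106.] wrist [ 248. -196.]
0.45 [0.524 0.097 0.45 ] scene [290.  76.] wrist [255. -79.]
0.525 [0.506 0.093 0.525] scene [298.  44.] wrist [257. -43.]
0.6 [0.487 0.089 0.6  ] scene [307.   9.] wrist [258. -25.]
0.675 [0.468 0.085 0.675] scene [316. -28.] wrist [259. -14.]
0.0 [0.506 0.108 0.   ]
0.05 [0.523 0.108 0.05 ]
0.1 [0.539 0.108 0.1  ]
0.15000000000000002 [0.556 0.108 0.15 ]
0.2 [0.572 0.108 0.2  ]
0.25 [0.589 0.107 0.25 ]
```

View pics/s1.png

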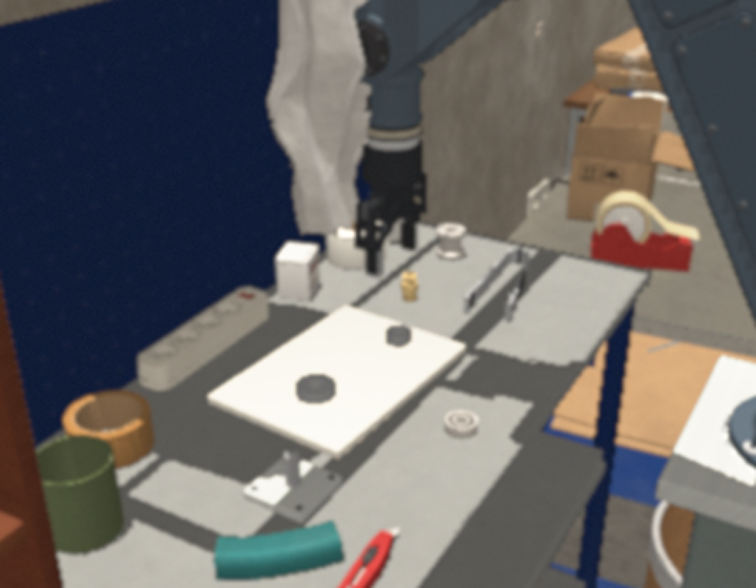

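View pics/t1.png

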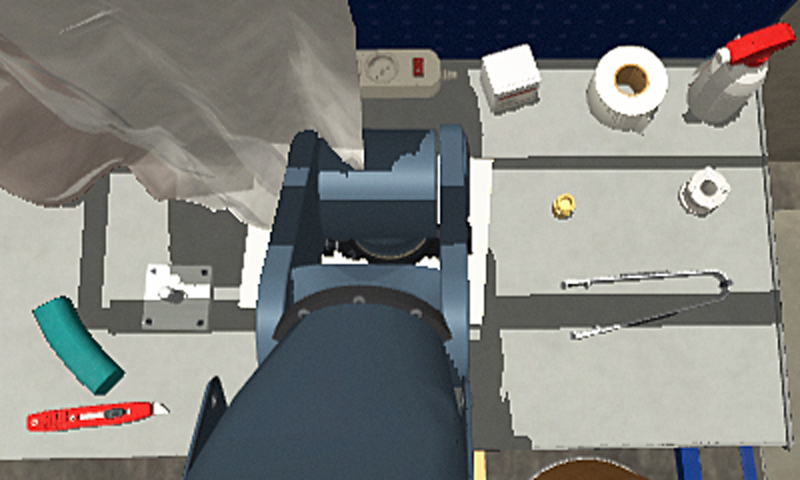

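Both views show a hanging sheet whose hem is at about z 0.22 near x 0.58, and it appears in the scene crop at about (297-360, 233). The two collars, stand, tongs, fitting and coupling are as before. Next I'll locate the hem along y.

Run:
```python
from h import *
c=optics.get_calibration("top");s=optics.get_calibration("scene")
for uv in [(62,187),(90,192),(125,172),(150,190),(190,202),(216,203),(238,135),(235,90),(225,40)]:
    print(uv,[(ray(c,uv,z)[0].round(2)[:2].tolist(),z,proj(s,ray(c,uv,z)[0])[0].astype(int).tolist()) for z in (.15,.2,.25,.3,.4,.5,.6,.7)])
w=dict(np.load("w1c.npz"));im=np.load("w1.npy")
# narrow collar
g=cv2.cvtColor(im,cv2.COLOR_RGB2GRAY);m=((g<110)*255).astype(np.uint8);m[:140]=0;m[220:]=0;m[:,:300]=0;m[:,385:]=0
cs,_=cv2.findContours(m,cv2.RETR_EXTERNAL,2);k=max(cs,key=cv2.contourArea);e=cv2.fitEllipse(k);print(e,ray(w,e[0],.020))
X=ray(w,k[:,0],.028);print("outer",cv2.minEnclosingCircle((X[:,:2]*1000).astype(np.float32)))
print("frame height",-(s["R"].T@s["t"]),-(c["R"].T@c["t"]))
```

```text
(62, 187) [([0.6, 0.53], 0.15, [158, 260]), ([0.58, 0.5], 0.2, [169, 235]), ([0.57, 0.47], 0.25, [180, 209]), ([0.56, 0.44], 0.3, [191, 183]), ([0.54, 0.39], 0.4, [214, 130]), ([0.51, 0.33], 0.5, [238, 74]), ([0.49, 0.28], 0.6, [263, 17]), ([0.46, 0.22], 0.7, [288, -41])]
(90, 192) [([0.59, 0.47], 0.15, [182, 247]), ([0.57, 0.44], 0.2, [191, 224]), ([0.56, 0.42], 0.25, [200, 200]), ([0.55, 0.39], 0.3, [210, 175]), ([0.53, 0.35], 0.4, [230, 124]), ([0.5, 0.3], 0.5, [251, 71]), ([0.48, 0.25], 0.6, [272, 16]), ([0.46, 0.2], 0.7, [295, -41])]
(125, 172) [([0.63, 0.4], 0.15, [187, 227]), ([0.61, 0.38], 0.2, [196, 206]), ([0.6, 0.36], 0.25, [204, 185]), ([0.59, 0.34], 0.3, [213, 162]), ([0.56, 0.3], 0.4, [232, 116]), ([0.53, 0.26], 0.5, [251, 66]), ([0.5, 0.22], 0.6, [272, 14]), ([0.47, 0.18], 0.7, [294, -41])]
(150, 190) [([0.59, 0.34], 0.15, [216, 221]), ([0.58, 0.32], 0.2, [223, 201]), ([0.56, 0.31], 0.25, [230, 180]), ([0.55, 0.29], 0.3, [237, 158]), ([0.53, 0.26], 0.4, [252, 113]), ([0.51, 0.22], 0.5, [269, 65]), ([0.48, 0.19], 0.6, [286, 13]), ([0.46, 0.16], 0.7, [305, -41])]
(190, 2
[... 952 characters left out ...]
 127]), ([0.69, 0.13], 0.4, [226, 92]), ([0.64, 0.12], 0.5, [244, 52]), ([0.59, 0.11], 0.6, [263, 8]), ([0.53, 0.1], 0.7, [286, -41])]
(225, 40) [([0.94, 0.18], 0.15, [151, 169]), ([0.91, 0.18], 0.2, [159, 155]), ([0.88, 0.17], 0.25, [167, 139]), ([0.84, 0.16], 0.3, [176, 123]), ([0.78, 0.15], 0.4, [195, 89]), ([0.71, 0.13], 0.5, [216, 50]), ([0.64, 0.12], 0.6, [240, 7]), ([0.58, 0.11], 0.7, [267, -41])]
((346.84869384765625, 177.3720245361328), (25.950387954711914, 37.050350189208984), 91.15003967285156) [[0.54966859 0.04525219 0.02      ]]
outer ((549.8131713867188, 43.35335922241211), 13.656500816345215)
frame height [-0.0143505   1.08731554  0.69791654] [0.39344531 0.06859469 0.97390756]
```

The hem hangs right over the wide collar's approach, so I'll creep in while watching force and tracking.

```bash
python3 jog.py '[[0.085,0.01,-0.02,0,0],[0.085,0.01,-0.02,0,0]]'; python3 jog.py '[[0.085,0,0,0,0]]';python3 -c "
from h import *
o,_=state();print(o['effort'].round(1))"
python3 jog.py '[[0.085,0.01,-0.025,0,0],[0.085,0.01,-0.025,0,0],[0.085,0,0,0,0]]'
python3 -c "
from h import *
o,_=state();print(o['effort'].round(1))
c=optics.get_calibration('wrist');im=optics.camera('wrist')
cv2.imwrite('pics/w2.png',im[:,:,::-1]);np.save('w2.npy',im);np.savez('w2c.npz',**c)"
```

```text
time: 2.42
ee_pos: [0.5487, 0.1417, 0.1512]
eef_rot: [0.0, 1.0, -0.003, -0.001]
contact_force: [-0.2, -0.6, 0.4]
width: 0.0848
finger_force: 0.0
time: 2.5
ee_pos: [0.5511, 0.1445, 0.1516]
eef_rot: [-0.001, 1.0, -0.001, 0.001]
contact_force: [0.3, -0.4, 0.2]
width: 0.085
finger_force: 0.0
t 2.5 tcp [0.5511 0.1445 0.1516] y-axis [-0.002 -1.    -0.001] z [ 0.003  0.001 -1.   ] w 0.085 j6 1.631
[  0.8 -41.  -13.3   0.1   0.1   0.2]
time: 2.75
ee_pos: [0.5711, 0.1953, 0.1516]
eef_rot: [-0.001, 1.0, -0.0, 0.001]
contact_force: [0.9, 0.4, 1.1]
width: 0.0851
finger_force: 0.0
t 2.75 tcp [0.5711 0.1953 0.1516] y-axis [-0.    -1.    -0.002] z [ 0.003  0.002 -1.   ] w 0.0851 j6 1.714
[  0.8 -43.3 -14.3   0.1   0.1   0.2]
```

View pics/w2.png

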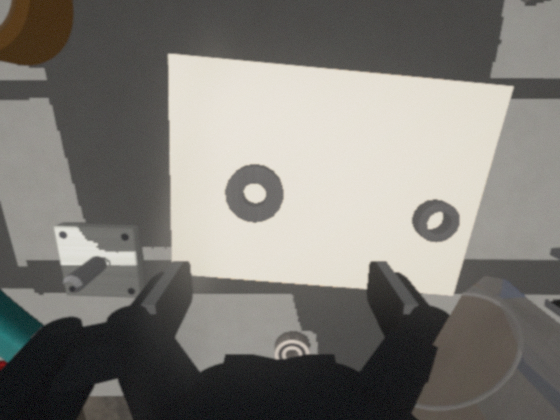

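The view is clear of the sheet, with no load from it: wide collar (255,193), narrow (436,220). The plate's bolt holes are near (64,235), (125,237), (131,290), with the post tip at about (72,282).

```bash
cat >> h.py <<'E'
def ring(im,c,uv,r,z=.020,th=150):
    g=cv2.cvtColor(im,cv2.COLOR_RGB2GRAY);m=np.zeros_like(g);cv2.circle(m,uv,r,255,-1)
    m=cv2.bitwise_and(m,((g<th)*255).astype(np.uint8))
    cs,_=cv2.findContours(m,cv2.RETR_EXTERNAL,2);k=max(cs,key=cv2.contourArea)
    e=cv2.fitEllipse(k);mid=ray(c,e[0],z)[0]
    d=np.linalg.norm(ray(c,k[:,0],z)-mid,axis=1);return mid.round(4),e,(2*d.mean()).round(4)
E
python3 - <<'E'
from h import *
w=dict(np.load("w2c.npz"));im=np.load("w2.npy")
print("wide",ring(im,w,(255,193),40));print("narrow",ring(im,w,(436,220),32))
print("post tip",ray(w,(71.5,282),.057),"holes",ray(w,[(64,235),(125,237),(131,290)],.012).round(4))
cv2.imwrite("pics/w2c.png",cv2.resize(im[205:310,35:165],None,fx=5,fy=5,interpolation=2)[:,:,::-1])
E
```

```text
wide (array([0.5767, 0.2202, 0.02  ]), ((254.13674926757812, 192.8553009033203), (56.29571533203125, 56.43007278442383), 161.1385040283203), np.float64(0.0535))
narrow (array([0.5494, 0.0468, 0.02  ]), ((435.4849548339844, 220.28030395507812), (40.56023406982422, 45.94998550415039), 94.20085144042969), np.float64(0.0426))
post tip [[0.50445945 0.38134097 0.057     ]] holes [[0.5313 0.4134 0.012 ]
 [0.5291 0.3522 0.012 ]
 [0.4683 0.3549 0.012 ]]
```

View pics/w2c.png

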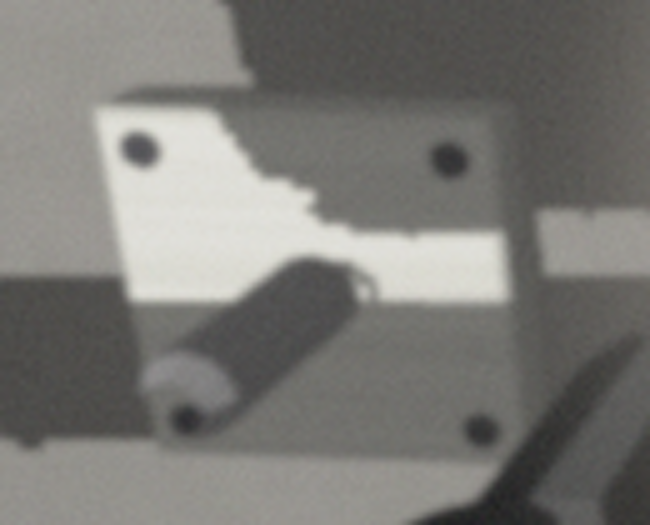

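The crop shows four holes at (140,150), (449,159), (480,430), (187,418), and the post's tip face at about (190,382).

Run:
```python
from h import *
w=dict(np.load("w2c.npz"))
f=lambda a:(np.array(a)-2)/5+[35,205]
H=ray(w,f([(140,150),(449,159),(480,430),(187,418)]),.012);print(H.round(4),"c",(H[0]+H[2])/2,(H[1]+H[3])/2,np.linalg.norm(np.diff(H,axis=0),axis=1))
print("tip",ray(w,f([(190,382)]),.057))
o,R=state();print("to wide",totool(np.array([.5767,.2202,.0105])-o["ee_pos"]).round(4))
```

```text
[[0.5317 0.4147 0.012 ]
 [0.5297 0.3527 0.012 ]
 [0.4676 0.3554 0.012 ]
 [0.4705 0.4175 0.012 ]] c [0.49966042 0.38507362 0.012     ] [0.50012173 0.3851224  0.012     ] [0.06200325 0.06219034 0.06213698]
tip [[0.50546065 0.38016045 0.057     ]]
t 2.8 tcp [0.5698 0.1936 0.1512] y-axis [-0. -1.  0.] z [ 0. -0. -1.] w 0.0852 j6 1.713
to wide [ 0.0069 -0.0266  0.1407]
```

```bash
python3 jog.py '[[0.085,0.003,-0.013,0.028,0],[0.085,0.004,-0.0136,0.028,0],[0.085,0,0,0.028,0],[0.085,0,0,0.028,0],[0.085,0,0,0.0287,0]]'; python3 jog.py '[[0.085,0,0,0,0],[0.04,0,0,0,0],[0.04,0,0,0,0],[0.04,0,0,0,0],[0.04,0,0,0,0]]'
python3 jog.py '[[0.04,0,0,0,0],[0.04,0,0,0,0],[0.04,0,0,0,0]]'
```

```text
time: 3.22
ee_pos: [0.5758, 0.2184, 0.0097]
eef_rot: [0.0, 1.0, -0.001, -0.0]
contact_force: [-0.3, 0.0, -0.3]
width: 0.0852
finger_force: 0.0
time: 3.63
ee_pos: [0.578, 0.2203, 0.0135]
eef_rot: [-0.0, 1.0, -0.0, 0.002]
contact_force: [-0.6, -2.0, 4.5]
width: 0.0518
finger_force: 62.2
time: 3.88
ee_pos: [0.578, 0.2202, 0.0134]
eef_rot: [0.0, 1.0, 0.0, 0.002]
contact_force: [-0.4, -2.6, 6.9]
width: 0.0517
finger_force: 62.4
```

```bash
python3 jog.py '[[0.04,0,0,-0.02,0],[0.04,0,0,-0.04,0],[0.04,0,0,-0.04,0],[0.04,-0.026,-0.02,0,0],[0.04,-0.026,-0.02,0,0]]'; python3 jog.py '[[0.04,-0.026,-0.02,0,0],[0.04,0,0,0,0],[0.04,0,0,0,0]]'
python3 -c "
from h import *
state()
c=optics.get_calibration('wrist');im=optics.camera('wrist')
cv2.imwrite('pics/w3.png',im[:,:,::-1]);np.save('w3.npy',im);np.savez('w3c.npz',**c)
print(proj(c,[[.5,.385,.012],[.5,.385,.057],[.505,.380,.057]]))"
```

```text
time: 4.3
ee_pos: [0.5284, 0.2611, 0.1152]
eef_rot: [-0.002, 1.0, -0.002, 0.006]
contact_force: [-0.0, -0.1, -1.9]
width: 0.0517
finger_force: 63.0
time: 4.55
ee_pos: [0.4969, 0.2818, 0.1118]
eef_rot: [-0.0, 1.0, 0.001, 0.0]
contact_force: [1.5, 0.3, -0.4]
width: 0.0518
finger_force: 63.0
t 4.55 tcp [0.4969 0.2818 0.1118] y-axis [ 0.003 -1.    -0.   ] z [ 0.001  0.    -1.   ] w 0.0518 j6 1.888
[[157.23435875 204.3271848 ]
 [132.03256152 222.33636557]
 [138.26740153 215.50550964]]
```

View pics/w3.png

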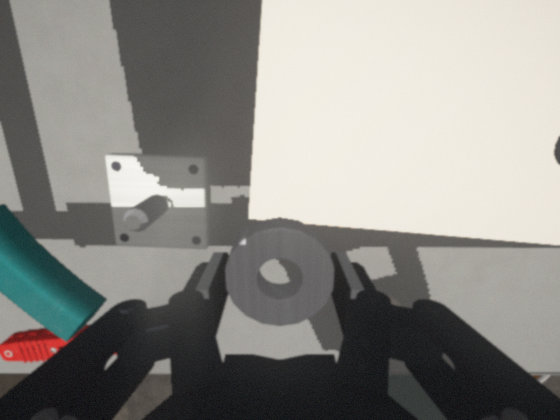

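The wide collar is held level, with its outline centred at about (280,276) and bore at (280,272). The plate holes are at (116,166), (193,169), (195,240), (125,238), with the tip at about (136,217).

Run:
```python
from h import *
w=dict(np.load("w3c.npz"));im=np.load("w3.npy");g=cv2.cvtColor(im,cv2.COLOR_RGB2GRAY)
hs=[]
for u,v in [(116,166),(193,169),(195,240),(125,238)]:
    p=g[v-7:v+8,u-7:u+8].astype(float);k=np.maximum(np.percentile(p,35)-12-p,0);ys,xs=np.mgrid[-7:8,-7:8];hs.append((u+(k*xs).sum()/k.sum(),v+(k*ys).sum()/k.sum()))
H=ray(w,hs,.012);print(np.round(hs,1),H.round(4),H.mean(0))
print(g[200:236:2,116:176:2])
m=(g[225:330,222:340]);
print("collar row",g[276,215:345:3],"col",g[215:335:3,280])
```

```text
[[115.7 165.8]
 [193.  168.8]
 [195.9 240. ]
 [123.9 237.3]] [[0.5323 0.4147 0.012 ]
 [0.53   0.3526 0.012 ]
 [0.4678 0.3552 0.012 ]
 [0.4703 0.4173 0.012 ]] [0.50008029 0.38494066 0.012     ]
[[234 235 234 235 235 235 236 236 237 236 236 237 234 217 159 113 102 102
   97 101 102 103 102 103 109 133 147 158 206 235]
 [237 238 238 237 237 236 237 237 236 237 237 225 182 128 103  97  98  97
   98 103 105 103 106 105 107 129 191 185 188 231]
 [239 239 239 239 238 238 239 239 239 234 204 145 107 100  98  95 100  96
   99  97 104 102 103 104 108 118 189 207 172 227]
 [209 208 209 212 211 209 211 209 199 165 116  95  97  94  93  97  94  98
   98 100 104 102 105 107 108 110 168 189 152 201]
 [135 137 136 133 135 136 138 130 132 129 120 106 100  92  95  95  99  98
   99 100  98 105 106 102 106 112 134 143 138 141]
 [131 133 128 131 130 137 146 154 151 150 145 139 129 113  98  97  98  99
   93  98  99 103 104 104 106 118 134 140 139 139]
 [131 129 128 130 134 150 158 158 153 149 150 146 145 136 114  99  98  94
  100  99 101  99 101 103 118 135 138 142 139 140]
 [128 129 126 129 143 158 155 15
[... 1002 characters left out ...]
115 112 103 101 102 107 116 127 128 126
  127 130 130 134 133 132 134 135 133 132 134 131]
 [125 126 125 122 118 122 127 128 127 125 124 122 125 127 126 128 126 129
  129 128 130 131 130 133 132 133 135 131 132 131]
 [127 125 108  81  79  92 118 128 130 127 127 128 126 130 128 128 127 130
  128 129 130 131 133 132 130 130 133 132 133 134]]
collar row [ 52  46  45  51 101 100 105 102 100 103 103 106 101 102  89  88 139 165
 163 164 167 165 165 164 127  88  85  83  84  90 101 104 101 103 105 104
 104 105 100  97  48  36  40  48] col [234 119 102 103 107 113 112 108 107 107 105 106 103 102 101  90 108 156
 163 164 167 164 162 109  89  89  91  87  99 104 100 103 102 103 105  99
 103 148 166 168]
```

Run:
```python
from h import *
w=dict(np.load("w3c.npz"));T=np.array([.4969,.2818,.1118])
for d in (-.0014,-.005,-.009):
    top=T+[0,0,d+.016]; pts=top+np.array([[0,.027,0],[0,-.027,0],[.027,0,0],[-.027,0,0],[.0108,0,0],[-.0108,0,0],[.0108,0,-.016],[-.0108,0,-.016],[0,.0108,0],[0,-.0108,0]])
    print(d,proj(w,pts).round(0).tolist())
```

```text
-0.0014 [[225.0, 278.0], [338.0, 278.0], [281.0, 224.0], [281.0, 326.0], [281.0, 257.0], [281.0, 297.0], [281.0, 243.0], [281.0, 280.0], [259.0, 278.0], [304.0, 278.0]]
-0.005 [[226.0, 274.0], [337.0, 274.0], [281.0, 222.0], [281.0, 321.0], [281.0, 254.0], [281.0, 293.0], [281.0, 241.0], [281.0, 277.0], [259.0, 274.0], [303.0, 274.0]]
-0.009 [[227.0, 270.0], [335.0, 270.0], [281.0, 219.0], [281.0, 316.0], [281.0, 250.0], [281.0, 289.0], [281.0, 238.0], [281.0, 273.0], [260.0, 270.0], [303.0, 270.0]]
```

```bash
python3 jog.py '[[0.04,0.0012,-0.0344,0,0],[0.04,0.0012,-0.0344,0,0],[0.04,0.0012,-0.0344,0,0],[0.04,0,0,0,0],[0.04,0,0,0,0]]';  python3 jog.py '[[0.04,0,0,0.015,0],[0.04,0,0,0.015,0],[0.04,0,0,0,0],[0.04,0,0,0,0]]'; python3 -c "
from h import *
state()"
```

```text
time: 5.02
ee_pos: [0.5035, 0.3851, 0.1109]
eef_rot: [-0.0, 1.0, 0.001, 0.001]
contact_force: [-0.1, -0.3, -1.9]
width: 0.0517
finger_force: 63.1
time: 5.35
ee_pos: [0.502, 0.382, 0.0799]
eef_rot: [0.001, 1.0, -0.001, -0.001]
contact_force: [1.2, 0.2, -1.3]
width: 0.0516
finger_force: 63.1
t 5.35 tcp [0.502  0.382  0.0799] y-axis [-0.002 -1.     0.001] z [-0.002 -0.001 -1.   ] w 0.0516 j6 2.047
```

```bash
cat >> h.py <<'E'
def avg(n=8):
    P=[]
    for _ in range(n): optics.camera("wrist");P.append(robot.observe()["ee_pos"])
    P=np.array(P);print("avg",P.mean(0).round(4),"sd",P.std(0).round(4),"t",round(robot.observe()["time"],2));return P.mean(0)
E
python3 -c "
from h import *
p=avg();w=optics.get_calibration('wrist');print(proj(w,[[.5,.385,.057]]))
im=optics.camera('wrist');np.save('w4.npy',im)"
```

```text
avg [0.5027 0.3835 0.0814] sd [0.0002 0.0004 0.0003] t 5.75
[[279.18850774 248.15031684]]
```

```bash
python3 jog.py '[[0.04,-0.0022,-0.0013,0.01,0],[0.04,0,0,0.008,0],[0.04,0,0,0.004,0],[0.04,0,0,0.003,0],[0.04,0,0,0,0]]';  python3 jog.py '[[0.04,0,0,0.003,0],[0.04,0,0,0.003,0],[0.04,0,0,0,0]]'
```

```text
time: 6.22
ee_pos: [0.499, 0.3848, 0.0542]
eef_rot: [0.001, 1.0, -0.0, -0.001]
contact_force: [0.6, -0.4, -0.4]
width: 0.0514
finger_force: 63.1
time: 6.47
ee_pos: [0.4996, 0.385, 0.0491]
eef_rot: [0.0, 1.0, -0.0, -0.0]
contact_force: [-1.1, -0.5, -0.9]
width: 0.0518
finger_force: 63.1
```

```bash
python3 jog.py '[[0.04,0,0,0.008,0],[0.04,0,0,0.008,0],[0.04,0,0,0.008,0],[0.04,0,0,0,0]]';  python3 jog.py '[[0.04,0,0,0.006,0],[0.04,0,0,0.003,0],[0.04,0,0,0.002,0],[0.04,0,0,0,0]]'
```

```text
time: 6.8
ee_pos: [0.4991, 0.3846, 0.0235]
eef_rot: [0.001, 1.0, -0.0, -0.001]
contact_force: [0.5, -0.2, -1.7]
width: 0.0518
finger_force: 63.1
time: 7.13
ee_pos: [0.4994, 0.3849, 0.014]
eef_rot: [0.0, 1.0, -0.0, -0.001]
contact_force: [-0.0, 0.8, -1.1]
width: 0.0518
finger_force: 63.1
```

```bash
python3 jog.py '[[0.04,0,0,0.002,0],[0.04,0,0,0.001,0],[0.04,0,0,0,0]]';  python3 jog.py '[[0.06,0,0,0,0],[0.085,0,0,0,0],[0.085,0,0,0,0],[0.085,0,0,0,0]]'; python3 jog.py '[[0.085,0,0,-0.035,0],[0.085,0,0,-0.035,0],[0.085,0,0,-0.035,0],[0.085,0.007,0.04,0,0],[0.085,0.007,0.04,0,0]]';python3 jog.py '[[0.085,0.007,0.04,0,0],[0.085,0.007,0.04,0,0],[0.085,0.007,0.04,0,0],[0.085,0.007,0.04,0,0],[0.085,0,0,0,0]]'; python3 -c "
from h import *
p=avg(4);c=optics.get_calibration('wrist');im=optics.camera('wrist');np.save('w5.npy',im);np.savez('w5c.npz',**c)
cv2.imwrite('pics/w5.png',im[:,:,::-1])
uv=proj(c,[.5495,.0465,.02])[0];print(uv,ring(im,c,tuple(int(v) for v in uv),48))
"
```

```text
time: 7.38
ee_pos: [0.4999, 0.3853, 0.0133]
eef_rot: [-0.0, 1.0, 0.0, 0.0]
contact_force: [-2.1, -1.1, 7.9]
width: 0.0512
finger_force: 63.9
time: 7.72
ee_pos: [0.4999, 0.3852, 0.0116]
eef_rot: [-0.0, 1.0, -0.0, 0.0]
contact_force: [-0.8, -0.6, 0.1]
width: 0.0851
finger_force: 0.0
time: 8.13
ee_pos: [0.5156, 0.307, 0.1195]
eef_rot: [-0.001, 1.0, 0.002, 0.004]
contact_force: [0.0, -0.6, -1.0]
width: 0.0855
finger_force: 0.0
time: 8.55
ee_pos: [0.5438, 0.1385, 0.1167]
eef_rot: [0.001, 1.0, -0.003, 0.001]
contact_force: [0.1, -0.0, -0.5]
width: 0.0852
finger_force: 0.0
avg [0.5421 0.1438 0.1165] sd [0.0006 0.0016 0.    ] t 8.75
[401.5956604  199.62376643] (array([0.5496, 0.0467, 0.02  ]), ((401.3424072265625, 199.5577392578125), (48.735992431640625, 52.67266845703125), 90.67794036865234), np.float64(0.0423))
```

View pics/w5.png

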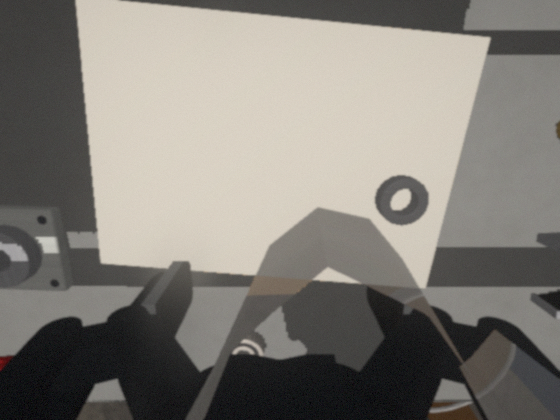

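Wide collar seated (7.9 N contact at the foot) and visible on the stand at the left. The narrow one is at (401,200). Now to pick it up.

```bash
python3 jog.py '[[0.085,0.0026,0.033,0,0],[0.085,0.0026,0.033,0,0],[0.085,0.0024,0.0323,0,0],[0.085,0,0,0.035,0],[0.085,0,0,0.035,0]]'; python3 jog.py '[[0.085,0,0,0.033,0],[0.085,0,0,0,0],[0.03,0,0,0,0],[0.03,0,0,0,0],[0.03,0,0,0,0]]';python3 jog.py '[[0.03,0,0,0,0],[0.03,0,0,0,0],[0.03,0,0,0,0],[0.03,0,0,0,0],[0.03,0,0,0,0]]';python3 -c "
from h import *
p=avg(6)"
```

```text
time: 9.22
ee_pos: [0.5523, 0.0466, 0.0479]
eef_rot: [0.0, 1.0, -0.0, 0.004]
contact_force: [-0.0, -0.5, 0.5]
width: 0.085
finger_force: 0.0
time: 9.63
ee_pos: [0.551, 0.0476, 0.0158]
eef_rot: [0.0, 1.0, 0.001, 0.002]
contact_force: [0.3, -0.3, -0.4]
width: 0.0511
finger_force: 0.0
time: 10.05
ee_pos: [0.551, 0.0473, 0.0166]
eef_rot: [0.0, 1.0, 0.0, 0.003]
contact_force: [-0.1, 2.0, 7.0]
width: 0.0373
finger_force: 59.3
avg [0.551  0.0473 0.0166] sd [0. 0. 0.] t 10.35
```

```bash
python3 jog.py '[[0.03,0,0,-0.02,0],[0.03,0,0,-0.04,0],[0.03,0,0,-0.04,0],[0.03,-0.0055,-0.0375,0,0],[0.03,-0.0055,-0.0375,0,0]]'; python3 jog.py '[[0.03,-0.0055,-0.0375,0,0],[0.03,-0.0055,-0.0375,0,0],[0.03,-0.0055,-0.0375,0,0],[0.03,-0.0055,-0.0375,0,0],[0.03,-0.0055,-0.0375,0,0]]';python3 jog.py '[[0.03,-0.0055,-0.0375,0,0],[0.03,-0.0055,-0.0377,0,0],[0.03,0,0,0,0],[0.03,0,0,0,0],[0.03,0,0,0,0]]';python3 - <<'E'
from h import *
p=avg(6);c=optics.get_calibration("wrist");im=optics.camera("wrist");np.save("w6.npy",im)
g=cv2.cvtColor(im,cv2.COLOR_RGB2GRAY);T=robot.observe()["ee_pos"]
top=T+[0,0,.0114];print(proj(c,top+np.array([[.02,0,0],[-.02,0,0],[.0108,0,0],[-.0108,0,0],[.0108,0,-.016],[-.0108,0,-.016]])).round(0)[:,1])
print(g[210:330:2,280]);print(g[276,220:344:3])
E
```

```text
time: 10.77
ee_pos: [0.542, 0.1211, 0.1187]
eef_rot: [-0.0, 1.0, -0.002, 0.006]
contact_force: [0.1, 0.3, -1.5]
width: 0.0373
finger_force: 60.4
time: 11.18
ee_pos: [0.5107, 0.3114, 0.1158]
eef_rot: [-0.001, 1.0, 0.0, 0.001]
contact_force: [0.2, 0.3, -1.3]
width: 0.0377
finger_force: 60.4
time: 11.6
ee_pos: [0.4996, 0.3844, 0.1148]
eef_rot: [-0.0, 1.0, 0.0, 0.001]
contact_force: [-0.5, -0.8, -1.3]
width: 0.0371
finger_force: 60.4
avg [0.5002 0.3832 0.1141] sd [0.0002 0.0002 0.0003] t 11.9
[236. 310. 254. 294. 241. 277.]
[ 90  92  99  99  96 111  99  91  94  98  90  88  89  94  92 110 109 104
 101 104 103 103  97  94 123 153 160 163 161 160 163 160 163 163 165 147
  92  83  85  86  88  87  89 100 106 100 101  99  99 101 129 162 161 161
 160 161 161 161 159 160]
[ 84  91  87  86  43  37  34  69  99 101  99 102  96  81  85 117 157 165
 165 161 163 163 164 163 144  94  82  86  99 101 103 101  95  41  35  37
  68  87  86  89  65  38]
```

```bash
python3 jog.py '[[0.03,0.0004,-0.0017,0.02,0],[0.03,0,0,0.02,0],[0.03,0,0,0.008,0],[0.03,0,0,0,0]]';  python3 jog.py '[[0.03,0,0,0.003,0],[0.03,0,0,0.003,0],[0.03,0,0,0.003,0],[0.03,0,0,0,0]]'; python3 -c "
from h import *
p=avg(4)"
```

```text
time: 12.28
ee_pos: [0.4988, 0.3849, 0.0633]
eef_rot: [0.001, 1.0, -0.0, -0.002]
contact_force: [-0.8, 0.9, 0.0]
width: 0.0376
finger_force: 60.4
time: 12.62
ee_pos: [0.5004, 0.3863, 0.0568]
eef_rot: [-0.0, 1.0, -0.0, 0.0]
contact_force: [0.2, -0.2, -1.1]
width: 0.0373
finger_force: 60.4
avg [0.5005 0.3864 0.057 ] sd [0. 0. 0.] t 12.82
```

```bash
python3 jog.py '[[0.03,0,0.001,0.004,0],[0.03,0,0,0.004,0],[0.03,0,0,0.004,0],[0.03,0,0,0,0]]';  python3 jog.py '[[0.03,0,0,0.005,0],[0.03,0,0,0.003,0],[0.03,0,0,0.002,0],[0.03,0,0,0,0]]'
```

```text
time: 13.15
ee_pos: [0.4996, 0.3848, 0.0434]
eef_rot: [0.0, 1.0, -0.0, -0.001]
contact_force: [-0.6, 0.4, 0.3]
width: 0.0373
finger_force: 60.4
time: 13.48
ee_pos: [0.4999, 0.385, 0.0339]
eef_rot: [0.0, 1.0, -0.0, -0.001]
contact_force: [0.4, 1.1, 0.4]
width: 0.0376
finger_force: 60.4
```

```bash
python3 jog.py '[[0.03,0,0,0.002,0],[0.03,0,0,0.002,0],[0.03,0,0,0.001,0],[0.03,0,0,0,0]]';  python3 jog.py '[[0.03,0,0,0,0],[0.05,0,0,0,0],[0.085,0,0,0,0],[0.085,0,0,0,0],[0.085,0,0,0,0]]'
```

```text
time: 13.82
ee_pos: [0.5004, 0.3854, 0.0325]
eef_rot: [-0.0, 1.0, 0.0, 0.0]
contact_force: [-3.0, -2.9, 14.9]
width: 0.0377
finger_force: 61.9
time: 14.23
ee_pos: [0.5002, 0.3852, 0.0293]
eef_rot: [0.0, 1.0, -0.0, -0.0]
contact_force: [-0.3, 1.0, 0.6]
width: 0.0828
finger_force: 0.0
```

Both collars are home (contact at the expected heights). Now over to the tongs.

```bash
python3 jog.py '[[0.085,0,0,-0.04,0],[0.085,0,0,-0.04,0],[0.085,0,0,-0.04,0],[0.085,0,0.039,0,0],[0.085,0,0.039,0,0]]'; python3 jog.py '[[0.085,0,0.039,0,0],[0.085,0,0.039,0,0],[0.085,0,0.039,0,0],[0.085,0,0.039,0,0],[0.085,0,0.039,0,0]]';  python3 jog.py '[[0.085,0,0.039,0,0],[0.085,0,0.039,0,0],[0.085,0,0.039,0,0],[0.085,0,0.039,0,0],[0.085,0,0.039,0,0]]';  python3 jog.py '[[0.085,0,0.039,0,0],[0.085,0,0.039,0,0],[0.085,0,0,0,-0.123],[0.085,0,0,0,-0.123],[0.085,0,0,0,-0.123]]'; python3 jog.py '[[0.085,0,0,0,-0.123],[0.085,0,0,0,-0.123],[0.085,0,0,0,-0.123],[0.085,0,0,0,-0.123],[0.085,0,0,0,-0.123]]'; python3 jog.py '[[0.085,0,0,0,-0.123],[0.085,0,0,0,-0.123],[0.085,0,0,0,-0.123],[0.085,0,0,0,-0.123],[0.085,0,0,0,-0.123]]'; python3 jog.py '[[0.085,0,0,0,-0.123],[0.085,0,0,0,0],[0.085,0,0,0,0]]'
python3 - <<'E'
from h import *
state();avg(4);c=optics.get_calibration("wrist");im=optics.camera("wrist");np.save("w7.npy",im);np.savez("w7c.npz",**c)
cv2.imwrite("pics/w7.png",im[:,:,::-1])
E
```

```text
time: 14.65
ee_pos: [0.5025, 0.309, 0.1526]
eef_rot: [-0.002, 1.0, 0.002, 0.004]
contact_force: [-0.6, -0.4, -1.5]
width: 0.0853
finger_force: 0.0
time: 15.07
ee_pos: [0.4999, 0.1106, 0.1494]
eef_rot: [0.0, 1.0, 0.0, -0.0]
contact_force: [1.5, -0.3, -0.1]
width: 0.0849
finger_force: 0.0
time: 15.48
ee_pos: [0.4998, -0.0846, 0.1494]
eef_rot: [-0.0, 1.0, -0.0, -0.0]
contact_force: [0.2, 0.2, 0.3]
width: 0.0853
finger_force: 0.0
time: 15.9
ee_pos: [0.4999, -0.1621, 0.1491]
eef_rot: [-0.0, 0.983, 0.185, -0.0]
contact_force: [-0.4, 0.3, -0.5]
width: 0.0855
finger_force: 0.0
time: 16.32
ee_pos: [0.5001, -0.1608, 0.1493]
eef_rot: [-0.0, 0.88, 0.475, -0.0]
contact_force: [-0.2, -0.3, -0.1]
width: 0.0851
finger_force: 0.0
time: 16.73
ee_pos: [0.5001, -0.1607, 0.1493]
eef_rot: [-0.0, 0.695, 0.719, -0.0]
contact_force: [0.9, 0.0, -0.1]
width: 0.0849
finger_force: 0.0
time: 16.98
ee_pos: [0.5001, -0.1608, 0.1494]
eef_rot: [-0.0, 0.653, 0.757, -0.0]
contact_force: [0.4, -0.1, 0.6]
width: 0.0852
finger_force: 0.0
t 16.98 tcp [ 0.5001 -0.1608  0.1494] y-axis [ 0.989  0.147 -0.   ] z [-0.  0. -1.] w 0.0852 j6 -0.672
avg [ 0.5001 -0.1608  0.1495] sd [0. 0. 0.] t 17.18
```

View pics/w7.png

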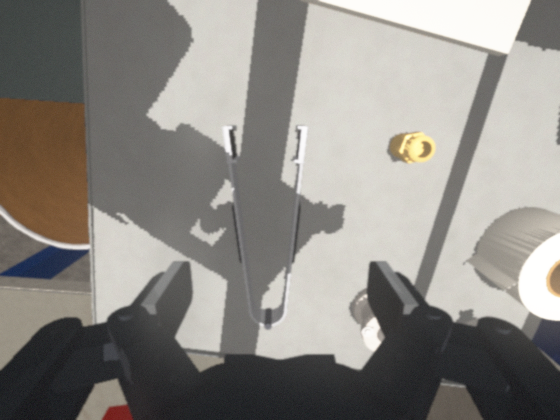

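The view shows the tongs with the hinge end at (267,326), jaw tips at left (222-236,126) and right (294-307,126), and black sleeves near (237,232) and (296,232). The fitting is at about (414,148) with its mouth at (421,149), and the coupling is at about (370,320).

Run:
```python
from h import *
w=dict(np.load("w7c.npz"));im=np.load("w7.npy")
q=ray(w,[(222,126),(307,126)],.03);r=ray(w,[(267,326)],.026)[0]
print("jaw tips",q.round(4),"open",np.linalg.norm(q[0]-q[1]),"rear",r.round(4),"len",np.linalg.norm(q.mean(0)-r)); d=(q.mean(0)-r);d[2]=0;d/=np.linalg.norm(d);print("dir",d.round(3),np.degrees(np.arctan2(d[1],d[0])))
print("grip mid",(r+d*(.017+.085)).round(4),(q.mean(0)-d*(.101)).round(4))
s=ray(w,[(237,232),(296,232)],.02);print("sleeves",s.round(4))
def fit(im,c,uv,R):
    h=cv2.cvtColor(im,cv2.COLOR_RGB2HSV);m=cv2.inRange(h,(12,110,70),(35,255,255));k=np.zeros_like(m);cv2.circle(k,uv,R,255,-1);m&=k
    ys,xs=np.nonzero(m);return (xs.mean(),ys.mean()),(xs.min(),xs.max(),ys.min(),ys.max())
a=fit(im,w,(414,148),40);print(a,ray(w,a[0],.025).round(4),ray(w,[(421,149)],.046).round(4))
c=optics.get_calibration("top");im2=optics.camera("top");b=fit(im2,c,(342,193),15);print(b,ray(c,b[0],.027).round(4))
h=cv2.cvtColor(im,cv2.COLOR_RGB2HSV);m=cv2.inRange(h,(12,110,70),(35,255,255))
g=cv2.cvtColor(im,cv2.COLOR_RGB2GRAY);print("jaw rows v=142",g[142,214:314:2]);print("v=232",g[232,226:306:2]);print("col267",g[296:340:2,267])
```

```text
jaw tips [[ 0.4417 -0.1007  0.03  ]
 [ 0.5122 -0.0902  0.03  ]] open 0.07123214292308201 rear [ 0.5063 -0.2952  0.026 ] len 0.20188396727602556
dir [-0.146  0.989  0.   ] 98.36700317235301
grip mid [ 0.4915 -0.1942  0.026 ] [ 0.4917 -0.1954  0.03  ]
sleeves [[ 0.4635 -0.1976  0.02  ]
 [ 0.5198 -0.1892  0.02  ]]
((np.float64(416.0), np.float64(149.3169398907104)), (np.int64(399), np.int64(431), np.int64(135), np.int64(161))) [[ 0.6102 -0.0956  0.025 ]] [[ 0.6045 -0.094   0.046 ]]
((np.float64(341.2), np.float64(192.8375)), (np.int64(336), np.int64(346), np.int64(187), np.int64(198))) [[ 0.605  -0.0928  0.027 ]]
jaw rows v=142 [131 162 202 209 211 226 247 244 156  64 106 193 211 200 137 115 114 111
 112 113 113 113 112 111 113 116 112 113 114 116 114 115 116 115 118 117
 161 209 213 212 213 200 130 219 250 247 219 214 214 215]
v=232 [111 115 113 110 103  76 116 120 107 108 111 110 112 107 109 113 110 112
 108 111 111 109 110 111 113 110 109 109 110 111 112 112 113 117 116  70
 100 118 116 114]
col267 [213 210 212 213 212 208 141  80  78  76  79  73  75  76 113 122 134 197
 211 212 213 213]
```

```bash
python3 jog.py '[[0.085,-0.0162,-0.0067,0,0],[0.085,-0.0162,-0.0067,0,0],[0.085,0,0,0.035,0],[0.085,0,0,0.035,0],[0.085,0,0,0.035,0]]'; python3 jog.py '[[0.085,0,0,0.025,0],[0.085,0,0,0.0133,0],[0.085,0,0,0,0],[0.085,0,0,0,0]]';  python3 jog.py '[[0.065,0,0,0,0],[0.058,0,0,0,0],[0.058,0,0,0,0],[0.055,0,0,0,0],[0.055,0,0,0,0]]'; python3 -c "
from h import *
state()"
```

```text
time: 17.7
ee_pos: [0.4926, -0.1958, 0.0443]
eef_rot: [0.002, 0.652, 0.758, 0.0]
contact_force: [0.4, -0.9, 0.8]
width: 0.0851
finger_force: 0.0
time: 18.03
ee_pos: [0.4915, -0.1947, 0.0058]
eef_rot: [-0.001, 0.652, 0.758, -0.0]
contact_force: [0.6, 0.0, -0.3]
width: 0.0847
finger_force: 0.0
time: 18.45
ee_pos: [0.493, -0.1954, 0.0086]
eef_rot: [0.002, 0.652, 0.758, 0.0]
contact_force: [0.3, 1.5, 7.0]
width: 0.055
finger_force: 7.9
t 18.45 tcp [ 0.493  -0.1954  0.0086] y-axis [0.989 0.15  0.003] z [ 0.003 -0.002 -1.   ] w 0.055 j6 -0.739
```

```bash
python3 jog.py '[[0.05,0,0,0,0],[0.05,0,0,0,0],[0.05,0,0,0,0],[0.05,0,0,-0.007,0],[0.05,0,0,-0.007,0]]'; python3 jog.py '[[0.05,0,0,0,0],[0.05,0,0,0,0]]'
python3 - <<'E'
from h import *
state();p=avg(4);c=optics.get_calibration("wrist");im=optics.camera("wrist");np.save("w8.npy",im)
g=cv2.cvtColor(im,cv2.COLOR_RGB2GRAY)
T=robot.observe()["ee_pos"];R=Rt()
for un in (0,.012):
  z=T[2]-.0086 if un else 0
  pt=[R@[x,y,0]+T for x,y in [(.101,-.03),(.101,.03),(.069,-.03),(.069,.03)]];pt=np.array(pt);pt[:,2]=un+.03
  print(un,proj(c,pt).round(0).tolist())
for v in (100,110,120,130,140,150,160):print(v,g[v,214:344:2])
E
```

```text
time: 18.87
ee_pos: [0.492, -0.1949, 0.0216]
eef_rot: [0.001, 0.652, 0.758, 0.0]
contact_force: [0.7, -0.2, -1.4]
width: 0.0501
finger_force: 6.7
time: 19.03
ee_pos: [0.4923, -0.1951, 0.0212]
eef_rot: [0.001, 0.652, 0.758, 0.0]
contact_force: [-0.2, 0.1, -1.7]
width: 0.0498
finger_force: 6.7
t 19.03 tcp [ 0.4923 -0.1951  0.0212] y-axis [0.989 0.15  0.001] z [ 0.002 -0.001 -1.   ] w 0.0498 j6 -0.74
avg [ 0.4917 -0.1948  0.0203] sd [0.0002 0.0001 0.0003] t 19.23
0 [[205.0, 49.0], [357.0, 49.0], [211.0, 132.0], [352.0, 132.0]]
0.012 [[197.0, 42.0], [365.0, 42.0], [204.0, 134.0], [359.0, 134.0]]
100 [144 152 155 158 158 153 128  67  57  52  53  81 122 127 127 129 126 125
 128 127 128 125 128 126 126 125 126 131 125 126 126 124 126 129 128 127
 128 126 131 127 127 133 131 130 130 132 133 130 134 130 131 134 135 127
  96  70  67  66  73 122 207 254 254 254 254]
110 [135 147 152 157 157 158 145  96  57  56  52  62 115 131 127 129 129 127
 129 127 128 126 125 129 125 126 128 127 128 125 127 127 128 129 127 128
 126 128 129 130 132 131 131 130 132 133 133 134 133 135 132 133 133 122
  78  66 
[... 681 characters left out ...]
129 125 126 128 127 127 127 128 132 131 132
 128 129 128 129 134 131 133 133 134 134 135 133 137 192 233 227 182 145
 136 143 133 130 132 168 246 253 250 232 236]
150 [132 128 129 134 150 154 144 127 121 121 124 126 127 129 126 128 127 129
 129 128 128 129 127 130 129 130 125 129 127 128 130 129 133 130 132 131
 135 133 133 132 134 134 133 130 131 134 130 137 188 234 235 232 184 138
 134 132 132 130 140 215 252 253 242 232 235]
160 [133 130 129 130 141 150 149 132 122 121 123 127 128 131 129 129 126 133
 132 129 128 130 129 130 129 125 129 130 127 131 130 130 130 131 130 132
 130 130 131 133 132 133 135 135 133 130 137 187 233 236 234 182 138 137
 134 131 133 132 157 243 254 250 234 235 236]
```

```bash
python3 jog.py '[[0.05,0,0,0,0.123],[0.05,0,0,0,0.123],[0.05,0,0,0,0.123],[0.05,0,0,0,0.123],[0.05,0,0,0,0.123]]'; python3 jog.py '[[0.05,0,0,0,0.123],[0.05,0,0,0,0.123],[0.05,0,0,0,0.123],[0.05,0,0,0,0],[0.05,0,0,0,0]]'
cat >> h.py <<'E'
def brass(im):
    h=cv2.cvtColor(im,cv2.COLOR_RGB2HSV);m=cv2.inRange(h,(12,110,60),(35,255,255))
    n,l,s,ce=cv2.connectedComponentsWithStats(m);i=[j for j in range(1,n) if 60<s[j,4]<6000];return [(s[j].tolist(),ce[j].round(1).tolist()) for j in i]
E
python3 - <<'E'
from h import *
o,R=state();p=avg(4);c=optics.get_calibration("wrist");im=optics.camera("wrist");np.save("w9.npy",im)
cv2.imwrite("pics/w9.png",im[:,:,::-1])
print(brass(im));X=np.array([.6047,-.0935,0.])
print(proj(c,X+np.array([[0,0,0],[0,0,.025],[0,0,.046]])).round(1).tolist(),"tool",(R.T@(X-p)).round(4))
print(o["finger_force"],o["contact_force"])
E
```

```text
time: 19.7
ee_pos: [0.4916, -0.1947, 0.0199]
eef_rot: [-0.0, 0.852, 0.523, -0.0]
contact_force: [0.2, -0.8, -1.5]
width: 0.0499
finger_force: 6.7
time: 20.12
ee_pos: [0.4916, -0.1947, 0.02]
eef_rot: [-0.0, 0.932, 0.362, -0.0]
contact_force: [0.3, 1.1, -1.0]
width: 0.0499
finger_force: 6.7
t 20.12 tcp [ 0.4916 -0.1947  0.02  ] y-axis [ 0.675 -0.738 -0.001] z [-0.001  0.    -1.   ] w 0.0499 j6 0.241
avg [ 0.4917 -0.1948  0.0201] sd [0.     0.     0.0001] t 20.32
[]
[[285.0, -67.0], [286.1, -107.3], [287.6, -157.8]] tool [0.1517 0.0016 0.0201]
6.678347066044807 [ 0.34194702  1.07608368 -0.96335688]
```

```bash
python3 jog.py '[[0.05,0,0,-0.04,0],[0.05,0,0,-0.04,0],[0.05,0,0,-0.04,0],[0.05,0,0,0,0],[0.05,0,0,0,0]]'
python3 - <<'E'
from h import *
o,R=state();p=avg(4);c=optics.get_calibration("wrist");im=optics.camera("wrist");np.save("w10.npy",im)
cv2.imwrite("pics/w10.png",im[:,:,::-1])
print(brass(im));X=np.array([.6047,-.0935,0.])
print(proj(c,X+np.array([[0,0,0],[0,0,.025],[0,0,.046]])).round(1).tolist(),"tool",(R.T@(X-p)).round(4))
for n in("top",):
  c2=optics.get_calibration(n);i2=optics.camera(n);print(n,brass(i2),proj(c2,X+np.array([[0,0,0],[0,0,.025],[0,0,.046]])).round(1).tolist())
E
```

```text
time: 20.78
ee_pos: [0.4932, -0.1957, 0.1427]
eef_rot: [0.002, 0.933, 0.361, 0.002]
contact_force: [-0.1, 0.5, -1.9]
width: 0.05
finger_force: 6.7
t 20.78 tcp [ 0.4932 -0.1957  0.1427] y-axis [ 0.673 -0.739  0.006] z [ 0.005 -0.003 -1.   ] w 0.05 j6 0.244
avg [ 0.491  -0.1943  0.1397] sd [0.0005 0.0003 0.0008] t 20.98
[([271, 0, 34, 26, 372], [288.5, 13.5]), ([108, 285, 36, 25, 364], [122.7, 296.4]), ([108, 353, 12, 14, 75], [113.4, 359.0]), ([148, 368, 25, 28, 401], [162.3, 379.6]), ([114, 395, 40, 25, 574], [134.2, 409.4])]
[[284.5, 16.9], [284.9, 6.1], [285.3, -4.8]] tool [0.1517 0.0012 0.1399]
top [([367, 122, 18, 16, 176], [375.9, 128.6]), ([336, 187, 11, 12, 86], [341.3, 192.8]), ([553, 212, 7, 19, 71], [557.3, 219.2]), ([0, 240, 45, 21, 703], [22.0, 249.4]), ([184, 316, 87, 87, 4685], [214.0, 351.3])] [[339.8, 195.3], [341.3, 193.1], [342.7, 191.2]]
```

Run:
```python
from h import *
p=avg(4);o,R=state();c=optics.get_calibration("wrist");im=optics.camera("wrist");np.save("w10.npy",im)
b=brass(im)[0];print(b);X=np.array([.6047,-.0935,0.]);print(proj(c,X+np.array([[0,0,.018],[0,0,.03]])).round(1).tolist(),"tool",(R.T@(X-o["ee_pos"])).round(4))
y=R.T@(ray(c,(b[0][0]+b[0][2]/2-.5,b[1][1]),.024)[0]-o["ee_pos"]);print("lateral",y.round(4))
g=cv2.cvtColor(im,cv2.COLOR_RGB2GRAY)
for v in (90,105,120):
    r=g[v].astype(int);print(v,r[216:346:3])
```

```text
avg [ 0.4912 -0.1945  0.1392] sd [0.0002 0.0001 0.0002] t 21.28
t 21.28 tcp [ 0.4915 -0.1946  0.1396] y-axis [ 0.673 -0.74  -0.002] z [-0.001  0.001 -1.   ] w 0.0497 j6 0.244
([269, 0, 34, 27, 360], [287.2, 14.1])
[[283.0, 10.3], [283.1, 4.7]] tool [0.1519 0.0015 0.1395]
lateral [0.1476 0.0033 0.1155]
90 [242 248 248 199  78  73  81 187 204 199 198 199 199 199 199 199 199 200
 199 202 201 202 198 199 198 198 199 199 199 200 201 201 201 201 199 192
  74  61  64 165 248 246 240 224]
105 [236 245 247 234 114  74  71 153 202 201 204 206 201 202 200 178 114 115
 112 174 199 199 199 197 197 196 198 196 198 200 198 178 117 112 112 116
  62  62  79 225 246 243 237 204]
120 [225 242 246 244 176  75  69  98 194 194 200 200 202 199 201 161 114 110
 161 197 200 201 197 199 200 197 198 199 199 199 197 198 148 114 120 102
  66  66 138 241 244 239 223 201]
```

```bash
python3 jog.py '[[0.05,0,0.0027,0.04,0],[0.05,0,0,0.04,0],[0.05,0,0,0.03,0],[0.05,0,0,0.0095,0],[0.05,0,0,0,0]]'; python3 -c "
from h import *
state();avg(4)"
```

```text
time: 21.75
ee_pos: [0.492, -0.1958, 0.0184]
eef_rot: [-0.002, 0.933, 0.361, -0.002]
contact_force: [-0.1, 0.6, -0.2]
width: 0.0503
finger_force: 6.7
t 21.75 tcp [ 0.492  -0.1958  0.0184] y-axis [ 0.673 -0.74  -0.006] z [-0.005  0.003 -1.   ] w 0.0503 j6 0.243
avg [ 0.4943 -0.1972  0.0216] sd [0.0007 0.0004 0.0009] t 21.95
```

```bash
python3 jog.py '[[0.05,0.016,0,0,0],[0.05,0.016,0,0,0],[0.05,0.012,0,0,0],[0.05,0.01,0,0,0],[0.05,0.01,0,0,0]]'; python3 jog.py '[[0.05,0,0,0,0],[0.05,0,0,0,0]]'
python3 - <<'E'
from h import *
o,R=state();p=avg(4);X=np.array([.6047,-.0935,0.]);print("fit in tool",(R.T@(X-p)).round(4))
c=optics.get_calibration("wrist");im=optics.camera("wrist");np.save("w11.npy",im);b=[k for k in brass(im) if k[1][1]<160];print(b, proj(c,X+np.array([[0,0,0],[0,0,.025],[0,0,.046]])).round(0).tolist())
i2=optics.camera("top");print("top",[k for k in brass(i2) if abs(k[1][0]-341)<15])
g=cv2.cvtColor(im,cv2.COLOR_RGB2GRAY)
for v in (70,90,105,120):print(v,g[v,216:346:3])
E
```

```text
time: 22.37
ee_pos: [0.5421, -0.1534, 0.022]
eef_rot: [0.001, 0.933, 0.361, 0.001]
contact_force: [-0.5, 1.2, -1.9]
width: 0.0503
finger_force: 6.7
time: 22.53
ee_pos: [0.5413, -0.1534, 0.0211]
eef_rot: [0.0, 0.932, 0.361, 0.0]
contact_force: [-0.4, 0.7, -1.3]
width: 0.0502
finger_force: 6.7
t 22.53 tcp [ 0.5413 -0.1534  0.0211] y-axis [ 0.674 -0.739  0.001] z [ 0. -0. -1.] w 0.0502 j6 0.357
avg [ 0.5405 -0.1539  0.0208] sd [0.0002 0.0001 0.0001] t 22.73
fit in tool [ 0.0881 -0.0014  0.0208]
[([265, 51, 38, 25, 322], [283.4, 60.8]), ([274, 102, 18, 8, 70], [283.5, 105.1])] [[279.0, 87.0], [279.0, 82.0], [278.0, 76.0]]
top []
70 [252 254 250 138  87  89 107 132 133 129 150 219 223 232 241 241 229 144
 238 246 246 246 246 245 246 246 246 245 204 220 241 238 239 236 140 124
 104  75  73 100 246 254 252 250]
90 [251 253 253 220  99  91  93 125 135 157 222 223 223 224 241 232 238 240
 240 242 245 246 246 245 245 245 240 239 238 235 226 221 157 217 219 140
  82  77  76 188 253 252 250 239]
105 [248 253 253 248 132  91  85 114 134 159 221 225 224 222 225 223 223 217
 244 245 209 164 166 163 163 218 241 204 234 221 212 225 226 224 223 172
  78  78  96 241 252 251 248 223]
120 [238 252 252 252 201  89  87  97 133 129 182 224 222 223 223 224 222 224
 223 225 222 222 223 221 222 223 222 222 224 221 224 222 223 219 169  95
  82  74 150 251 251 249 238 220]
```

Run:
```python
from h import *
im=np.load("w11.npy").astype(int);d=im[:,:,0]-im[:,:,2]
for v in range(20,135,8):print(v,d[v,225:340:3])
c=optics.get_calibration("wrist");T,R=robot.observe()["ee_pos"],Rt()
f=lambda x,y,z:proj(c,[T+R@np.array([x,y,T[2]-z])])[0].round(0).tolist()
print([(x,z,f(x,0,z)) for x in (.08,.084,.088,.092) for z in (0,.032,.046)])
```

```text
20 [ 9 10  9 10 11  8  9 11 10 10  9  9 11 10 11  9 10 10 10  8  7  9  8  6
  9  8  8  8 11  8  9  8  8  8  9  7  7  9  6]
28 [ 8  7  8  7 10  9 11  9 11 10 13 10 11 10  9 10  9 11  9 10  8  9  8  9
 11  9  9  9  9  6  7  7  9 10  9  9  8 11  9]
36 [10  8  8  8  8 10  9  7 11 11 10 12 11 10 11  9  9 10  9  9  7  9  7 10
  9 11 12 10 11 10 10 10 10  9  9  8  7  7 10]
44 [ 1  0  5 10 10 11  9  8 10 10 12 12 12 11 13 45 74 81 81 80 78 80 83 85
 74 15 10 11  9  9  9 10  8  9  7  3  1  1  0]
52 [  8   8   8   7  12  10  11  11   9   8  10  12  60  80  79  77  80  96
  97  78  76  93 104  82  79  81  85  55  10  11  12  12  12   6   8   5
   5   3   0]
60 [ 13  15  11   9  10  11  11  10   9  12  15  74  83  78  97  70  68  80
  98  91  95  93  78  69  70 102  80  84  83  16  10  11  12   8   9  12
  11   1   0]
68 [ 10  14  14  13  15  13  15  15  12   9  50  81  80  97  70 102  69  65
  66  68  66  65  65  67  73  91  98  83  86  84  76  16  15  12  15  16
  12   2   0]
76 [ 7 14 17 14 12 15 16 16 16 50 78 85 79 93 95 66 65 66 63 63 68 70 68 68
 64 88 92 84 89 80 77 14 15 17 18 16  8  1 
[... 606 characters left out ...]
  8  8  9  9 10  9  9  9  9 14 15 15 15 15 15 15
 15 14  8  9  8  9 11 11 14 14 13  5  1  0  1]
124 [ 1  1  5  1  6  6  6 10  9  8 11 10  9  8 10  9 10 10 11 10  7  9 12 10
 10  7 10  8 11 13  8  6  4  4  4  3  1  0  0]
132 [ 4  4  5  6  6  7 10  8  9  9 11 11 10  9 10  9 10  8  8  8  8 11  9  8
  8  7  6  8  9  8 14 10  8  7  6  4  3  2  1]
[(0.08, 0, [282.0, 105.0]), (0.08, 0.032, [282.0, 102.0]), (0.08, 0.046, [283.0, 100.0]), (0.084, 0, [282.0, 97.0]), (0.084, 0.032, [282.0, 92.0]), (0.084, 0.046, [283.0, 89.0]), (0.088, 0, [282.0, 88.0]), (0.088, 0.032, [282.0, 81.0]), (0.088, 0.046, [283.0, 77.0]), (0.092, 0, [282.0, 80.0]), (0.092, 0.032, [282.0, 70.0]), (0.092, 0.046, [283.0, 64.0])]
```

```bash
python3 jog.py '[[0.05,0.002,0.0006,0,0],[0.048,0,0,0,0],[0.046,0,0,0,0],[0.044,0,0,0,0],[0.042,0,0,0,0]]'; python3 jog.py '[[0.041,0,0,0,0],[0.04,0,0,0,0],[0.039,0,0,0,0],[0.038,0,0,0,0],[0.038,0,0,0,0]]'
python3 - <<'E'
from h import *
o,R=state();p=avg(3);print(o["finger_force"],o["contact_force"])
c=optics.get_calibration("wrist");im=optics.camera("wrist");np.save("w12.npy",im)
im=im.astype(int);d=im[:,:,0]-im[:,:,2];g=im.mean(2).astype(int)
for v in range(36,120,8):print(v,d[v,225:340:3])
print(g[76,225:340:3])
E
```

```text
time: 23.25
ee_pos: [0.5431, -0.153, 0.0209]
eef_rot: [0.0, 0.933, 0.361, 0.0]
contact_force: [-0.2, -1.2, -2.0]
width: 0.0426
finger_force: 37.9
time: 23.67
ee_pos: [0.5431, -0.153, 0.0209]
eef_rot: [0.0, 0.933, 0.361, 0.0]
contact_force: [0.9, -0.7, 0.5]
width: 0.0421
finger_force: 61.7
t 23.67 tcp [ 0.5431 -0.153   0.0209] y-axis [ 0.673 -0.74   0.001] z [ 0.001 -0.    -1.   ] w 0.0421 j6 0.361
avg [ 0.5431 -0.1531  0.0209] sd [0. 0. 0.] t 23.82
61.7418909072876 [ 0.93451182 -0.72532754  0.47802665]
36 [ 9  8  8  7 10 10 10 10 10 11 12 10 11  8 11 11  9  9 10  9  8  8 10 10
 11 11  9  7  8  8 10 10 11 10 10  9  9 11 11]
44 [ 9  5  1  1  1  2  3  3  5 11 13  9 10 10 11 12  8  8  8  9  9 11  9  9
  7 11  9 10 10  5  6  3  1  1  2  1  6  8  8]
52 [10  5  0  0  0  2  7  6  4 10 13 12 11 31 70 81 81 78 83 80 83 85 83 47
  8 10 10 11  7  7  4  4  1  0  0  0  9  8 11]
60 [ 11   5   1   0   0   1  12   9  11  12  39  87  81  78  77  86 101  83
  77  86 101  81  78  83  84  73  21  11  10  11  13   4   0   0   1   2
  11  10   8]
68 [ 10   7   1   0   0   1   9  18  16  83  82  77  79  79 
[... 463 characters left out ...]
5
  65  70  66  67  68  78  83  87  93  96  31  22  16   3   0   0   1   6
   8   9  10]
100 [ 10  10   2   1   1   1   9  20  18  24  91  85  86  86  83  80  80  76
  79  77  83  83  85  88  94 100  95  26  17  19  13   2   0   0   1   9
  10   9   9]
108 [  9   8   3   0   0   1   7  17  18  15  15  19  82  91  97  96  95  90
  91  96  96 102  98  81  98  93  22  14  17  18  13   1   0   1   2   7
  10   9   8]
116 [ 7  8  4  0  0  1  8 17 16 13 12 12  8 12 75 95 94 70 42 37 27 19 17 16
 17 12  9 10 13 20  7  1  1  1  2 10 10  8  7]
[220 217 247 253 254 252 141  80 121 214 225 224 157 141 182 229 232 232
 232 231 231 232 226 162 192 223 221 221 222 109  81 225 254 253 251 228
 218 220 218]
```

```bash
python3 jog.py '[[0.038,0,0,-0.005,0],[0.038,0,0,-0.01,0],[0.038,0,0,-0.015,0],[0.038,0,0,0,0],[0.038,0,0,0,0]]'
python3 - <<'E'
from h import *
o,R=state();p=avg(3);print(o["finger_force"],o["contact_force"],o["ft_torque"])
im=optics.camera("wrist");np.save("w13.npy",im)
im=im.astype(int);d=im[:,:,0]-im[:,:,2]
for v in range(36,130,16):print(v,d[v,225:340:3])
E
```

```text
time: 24.28
ee_pos: [0.5432, -0.1529, 0.0518]
eef_rot: [0.001, 0.933, 0.361, 0.001]
contact_force: [-0.6, 0.1, -2.6]
width: 0.0422
finger_force: 61.6
t 24.28 tcp [ 0.5432 -0.1529  0.0518] y-axis [ 0.673 -0.74   0.001] z [ 0.001 -0.001 -1.   ] w 0.0422 j6 0.36
avg [ 0.5424 -0.1526  0.0507] sd [0.0002 0.0001 0.0003] t 24.43
61.64381504058838 [-0.61293095  0.06467619 -2.60819719] [-0.04816042  0.0855319  -0.00646681]
36 [ 8  8  9  9 11  9  9 10  9  8 11  7  9 11 10  9 10 11  9  9  9  8  9 11
 10  8  9  8  8 11  9  9  6  7  9  8  8  7  8]
52 [ 10   5  -1   0  -1   2   3   3   4   6  10   9   9  30  82 100 104 104
 105 102 104  98  98  32  11  11   9   7   3   4   2   3   0   1   0   3
  10  10   8]
68 [ 12   9   2   3   1   0   7  10  10  61 106 105 108  61  49  57 105  75
  98  91  64  54  50  92 107 106 102  24  11  16   9   2   1   1   1   2
  10   8   9]
84 [  8  11   2   2   1   3   8  17 102 104 104 108  77 104  98 100 101 100
 105 102  99 100 102 101 102 107 104 106 107  25  11   3   2   1   2   5
   9  11  10]
100 [ 13  10   4   2   1   2   6  12  12  16  97 102 105 104 106 103 105 103
 103 102 107 105 105 104 104  85  68  16  10  16   6   3   1   2   3   9
  10   9  10]
116 [10 11  6  3  1  2  3 12  9 10 10  9 10 16 83 88 80 44 44 28 22 16 10 11
 10  9 10 11  9 10  8  2  3  2  4  9  8  7  9]
```

Lifted: 2.6 N of weight on the wrist and the fitting's image is unchanged in the jaws. Carrying it to the post.

```bash
python3 jog.py '[[0.038,0,0,-0.025,0],[0.038,0,0,-0.025,0],[0.038,0,0,-0.02,0],[0.038,0.0122,-0.0214,0,0],[0.038,0.0122,-0.0214,0,0]]'; python3 jog.py '[[0.038,0.0122,-0.0214,0,0],[0.038,0.0122,-0.0214,0,0],[0.038,0.0122,-0.0214,0,0],[0.038,0.0122,-0.0214,0,0],[0.038,0.0122,-0.0214,0,0]]'; python3 jog.py '[[0.038,0.0122,-0.0214,0,0],[0.038,0.0122,-0.0214,0,0],[0.038,0.0122,-0.0214,0,0],[0.038,0.0122,-0.0214,0,0],[0.038,0.0122,-0.0214,0,0]]'; python3 jog.py '[[0.038,0.0122,-0.0214,0,0],[0.038,0.0122,-0.0214,0,0],[0.038,0.0122,-0.0214,0,0],[0.038,0.0122,-0.0214,0,0],[0.038,0.0122,-0.0214,0,0]]'; python3 jog.py '[[0.038,0.0122,-0.0214,0,0],[0.038,0.0122,-0.0214,0,0],[0.038,0.0122,-0.0214,0,0],[0.038,0,0,0,0],[0.038,0,0,0,0]]'
python3 - <<'E'
from h import *
o,R=state();p=avg(8);print(o["finger_force"],o["contact_force"],o["ft_torque"])
print("fit",(p+R@[.0865,0,0]).round(4))
c=optics.get_calibration("wrist");im=optics.camera("wrist");np.save("w14.npy",im);np.savez("w14c.npz",**c)
m=((im.astype(int)[:,:,0]-im.astype(int)[:,:,2])>45).astype(np.uint8);m[:30]=0;m[130:]=0;m[:,:230]=0;m[:,335:]=0
k=max(cv2.findContours(m,0,2)[0],key=cv2.contourArea);print(cv2.boundingRect(k),cv2.fitEllipse(k))
T=o["ee_pos"];print(proj(c,[T+R@[.0865,0,T[2]*0+.0209-z] for z in (0,.025,.032,.046)]).round(1).tolist())
for n in("top","scene"):
  i2=optics.camera(n);np.save(n+"E.npy",i2);c2=optics.get_calibration(n);print(n,proj(c2,[[.5,.385,.057],[.5,.385,.11],[.5,.385,.135]]).round(0).tolist(),brass(i2))
E
```

```text
time: 24.9
ee_pos: [0.5334, -0.1059, 0.1219]
eef_rot: [0.001, 0.933, 0.359, 0.001]
contact_force: [-0.4, 1.1, -2.5]
width: 0.042
finger_force: 62.0
time: 25.32
ee_pos: [0.5043, 0.0166, 0.1202]
eef_rot: [-0.0, 0.933, 0.36, -0.001]
contact_force: [-0.2, 0.0, -2.0]
width: 0.0417
finger_force: 62.0
time: 25.73
ee_pos: [0.4775, 0.1367, 0.1202]
eef_rot: [-0.0, 0.933, 0.361, -0.001]
contact_force: [-0.5, 0.3, -2.4]
width: 0.0421
finger_force: 62.0
time: 26.15
ee_pos: [0.4506, 0.2568, 0.1202]
eef_rot: [-0.0, 0.933, 0.361, -0.001]
contact_force: [-0.1, 0.3, -2.4]
width: 0.042
finger_force: 62.0
time: 26.57
ee_pos: [0.4345, 0.3288, 0.1201]
eef_rot: [0.0, 0.932, 0.362, -0.001]
contact_force: [-1.0, -0.6, -2.6]
width: 0.0418
finger_force: 62.0
t 26.57 tcp [0.4345 0.3288 0.1201] y-axis [ 0.675 -0.738 -0.   ] z [-0.001 -0.001 -1.   ] w 0.0418 j6 1.273
avg [0.4354 0.3272 0.1205] sd [0.0004 0.0003 0.0002] t 26.97
61.99929356575012 [-1.01186951 -0.60732013 -2.64234641] [-0.10115692  0.05170825  0.00178233]
fit [0.4992 0.3856 0.1204]
(248, 50, 65, 67) ((279.6148376464844, 82.5387191772461), (59.350200
[... 197 characters left out ...]
9, 128.6]), ([553, 212, 7, 19, 71], [557.3, 219.2]), ([0, 240, 44, 21, 570], [18.1, 248.8]), ([511, 257, 23, 32, 64], [525.2, 273.5]), ([317, 320, 69, 43, 997], [341.8, 334.9]), ([336, 336, 102, 84, 5880], [391.7, 376.7])]
scene [[238.0, 275.0], [237.0, 256.0], [237.0, 246.0]] [([420, 57, 30, 21, 310], [436.4, 67.7]), ([419, 81, 33, 32, 179], [432.8, 96.6]), ([370, 99, 20, 12, 133], [379.3, 104.9]), ([130, 246, 43, 36, 874], [153.8, 261.8]), ([416, 301, 14, 31, 284], [422.1, 314.0]), ([398, 332, 23, 84, 1011], [408.4, 375.1]), ([521, 336, 10, 19, 81], [526.3, 344.4]), ([500, 369, 26, 51, 421], [511.6, 395.0]), ([540, 370, 20, 50, 523], [552.7, 402.3]), ([0, 384, 59, 36, 746], [36.7, 397.5])]
```

Run:
```python
from h import *
im=np.load("sceneE.npy").astype(int);d=im[:,:,0]-im[:,:,2];g=im.mean(2).astype(int)
print("cols 222-256");
for v in range(232,300,3):print(v,d[v,222:257:2],g[v,222:257:2])
s=optics.get_calibration("scene");print(proj(s,[[.5,.385,z] for z in (.012,.028,.044,.057,.0995,.1175,.1315,.1455)]).round(1).tolist())
```

```text
cols 222-256
232 [21 16  9  8  8  8  8  8  7  8  7  8  8  8  7  8  7  8] [179 238 249 249 248 248 248 248 249 248 249 248 248 248 249 248 249 249]
235 [8 7 8 8 7 8 7 7 7 7 7 7 7 7 7 7 7 7] [249 249 249 249 249 248 249 249 249 249 249 249 249 249 249 249 249 249]
238 [ 7  7  7  7  7  7  8  8  8  9  9  8  8  8  8 10  9 10] [249 249 249 249 249 249 249 248 249 249 249 249 249 249 248 249 249 248]
241 [ 8  8  7 10 20 19 20 33 19 10  8 16 16 14  7  6  5  5] [249 249 250 246 205 201 220 203 152 127 117 170 177 169 133 128 129 129]
244 [ 7  7  7  9 28 90 84 71 69 55 10  4  3  4  4  3  4  5] [250 250 250 248 194 185 156 134 126 104  83 119 122 122 124 123 123 123]
247 [ 7  7  7  7 18 61 63 54 51 38  9  3  4  4  5  5  5  6] [250 250 250 250 225 155 134 124 126 117  97 117 120 122 122 119 130 163]
250 [ 7  7  7  6 25 17  4  4  4  4  3  5  3  5  4  4  5  5] [250 250 250 250 226 130 121 122 122 122 121 123 123 124 125 125 129 136]
253 [ 6  6  6  6 17 17  5  5  4  5  4  4  4  3  4  3  5  5] [250 250 250 250 236 139 121 122 122 122 122 123 123 122 123 123 129 133]
256 [ 6  6  6  6  7 22  5  3  4  
[... 1387 characters left out ...]
19 117 114 110 113 117 132 132 111]
289 [ 7  5  7 10  8  6  5  5  3  3  4  5  4  4  6  8  9  8] [247 250 245 197 212 221 162 118 116 116 114 113 115 113 118 132 133 131]
292 [ 8  4  5 10  6  5  4  4  4  4  5  5  4  4  8  9  9  9] [223 248 249 224 142 147 127 120 122 122 121 120 117 116 128 135 135 135]
295 [ 6  4  4  5  9 10  5  5  4  4  5  4  6  8 10  9 10  8] [247 249 249 249 235 180 128 124 124 124 120 123 126 133 136 136 136 125]
298 [11 14  9  7  6 14  9  8 10  9  8  9  9 10  9  9  8 10] [173 199 228 243 247 217 142 134 134 133 134 135 136 136 136 131 116 136]
[[239.0, 290.2], [238.7, 284.7], [238.4, 279.2], [238.1, 274.7], [237.3, 259.4], [236.9, 252.8], [236.6, 247.6], [236.3, 242.3]]
```

The scene picture agrees: the fitting's neck is at column 236 and its base at 236, against 236.4 and 237.3 predicted for the post's axis. The post tip is directly below at 238, with the collars stacked on it.

```bash
python3 -c "
from station import robot, optics, workorder
print(workorder.hand_in())"
```

```text
the job is handed in; nothing more can be done
None
```

I handed the job in at about 27 s on the clock: both collars are home on the post, wide one first, and the tongs hold the brass fitting upright about 42 mm above the tip, in line with it to within about 1 mm.

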